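Slide the vial tray over the gap onto the shaker and start it

TASK

Push the metal tray of vials off the loading stand, across the open gap and onto the shaker's platform, until it sits squarely in the middle of the platform. Keep it sliding level - do not lift it, let it sag into the gap or topple a vial - and leave the beaker and the timer where they are. Then turn the start key clockwise all the way against its spring and let it go so that it springs back.

Things in the scene. Friction and masses are not known exactly. Their poses are not given: they have to be found in the camera images.
- tray: Open steel tray, 120 mm (its x) by 190 mm (its y, the direction of travel) by 36 mm high, 0.2 to 0.42 kg, loose; walls 4 mm thick, floor top at 12 mm. It stands on two round skids 10 mm thick, along y at x = -42 and +42 mm, rounded ends at y = -94 and +94 mm. Origin: centre of the underside (bottom of the skids). It starts on the stand, -y end towards the shaker.
- tray_tail (a point): Middle of the outer face of the tray's +y end wall, 22 mm above its underside: the face to push on, towards the tray's -y. The wall spans 8 to 36 mm above the underside. Sliding friction is 3 N or less. Pushed low, level and straight, not pressed down, the tray bridges the gap by itself.
- vial_1: Glass sample vial with a white cap, 27 mm diameter, 66 mm tall, about 0.035 kg, standing loose in the tray. Origin: centre of its underside.
- vial_2: Glass sample vial with a black cap, same size, standing loose in the tray. Origin: centre of its underside.
- vial_4: Glass sample vial with a black cap, same size, standing loose in the tray. Origin: centre of its underside.
- stand: Fixed loading stand: a plain aluminium deck 160 mm (its x) by 190 mm (its y) on four legs, deck top 62 mm above the bench. Origin: on the bench under the deck's centre. It stands at the shaker's +y end, in line with it (axes within 0.03 rad), leaving an open gap of 42 to 64 mm between the deck and the platform.
- deck (a point): Centre of the top of the stand's deck.
- shaker: Fixed white bench shaker with a flat aluminium platform 160 mm (its x) by 210 mm (its y), top 62 mm above the bench, level with the stand's deck; no rims or stops. At its -y end, 30 mm beyond the platform, is the console with the start key: 150 mm (x) by 72 mm (y), top 85 mm above the bench. Origin: on the bench under the platform's centre; z up.
- platform (a point): Centre of the top of the platform, with the shaker's axes.
- key (a joint): Angle of the start key on the console, rad: 0 as it rests, grows as the key is turned clockwise seen from above, stop at 1.2. A light spring (about 0.1 N m at the stop) brings it back to 0 when it is let go.
- key_grip (a point): Middle of the key's flat black grip, on the key's upright axis, 116 mm above the bench. Grip: 10 mm thick along the shaker's x, 34 mm wide along its y (at rest), 28 mm tall (from 101 to 129 mm above the bench). Pinch it over its thickness from above. The point turns with the key.
- beaker: Bystander: 100 ml glass beaker, 53 mm diameter, 70 mm tall, loose on the bench on the far (+x) side of the stand. Origin: centre of its underside.
- lab_timer: Bystander: small bench timer, 72 x 62 x 19 mm, loose on the bench on the far (+x) side of the shaker. Origin: centre of its underside.
Things that resemble listed ones, but are neither listed nor needed, are in the scene too. Of the things that look like the tray, the larger one is meant. What is shaped like the vial_1 but yellow is not meant.

How it is judged:
On the way, in this order (a step that is already met when the one before it is completed fails the run):
1. the tray stands level and squarely in the middle of the shaker's platform (x of tray in the frame of platform between -0.022 and 0.022 m and y of tray in the frame of platform between -0.02 and 0.02 m and z of tray in the frame of platform between -0.004 and 0.004 m and angle between the y axis of tray and the y axis of shaker, either way round below 0.12 rad and angle between tray's own z axis and vertical below 0.05 rad), for 0.3 s.
2. the start key is turned against its spring to its stop (beyond 0.95 rad) (all of step 1 and value of joint key above 0.95 rad), for 0.1 s.
At the end, for the whole second after the job is handed in: The tray rests level on the platform, centred within 22 mm across and 20 mm along and square within 0.12 rad, untouched and at rest; all three vials stand upright in it (within 0.15 rad); the key has sprung back (below 0.12 rad) (all of step 1 and angle between each of vial_1, vial_2, vial_4's own z axis and vertical below 0.15 rad and z of each of vial_1, vial_2, vial_4 in the frame of tray below 0.02 m and x of vial_1 in the frame of tray between -0.06 and 0.06 m and y of vial_1 in the frame of tray between -0.095 and 0.095 m and x of vial_2 in the frame of tray between -0.06 and 0.06 m and y of vial_2 in the frame of tray between -0.095 and 0.095 m and x of vial_4 in the frame of tray between -0.06 and 0.06 m and y of vial_4 in the frame of tray between -0.095 and 0.095 m and value of joint key below 0.12 rad and linear speed of tray below 0.02 m/s and contact force between the fingers and tray below 0.1 N).
It fails at once if the tray sags, tips or drops into the gap (tilted by more than 0.08 rad or its centre 8 mm below the decks) (angle between tray's own z axis and vertical above 0.08 rad or z of tray in the frame of platform below -0.008 m).
It fails at once if the tray is lifted more than 12 mm off the decks (z of tray in the frame of platform above 0.012 m).
It fails at once if a vial topples (tilted by more than 0.5 rad) (angle between any of vial_1, vial_2, vial_4's own z axis and vertical above 0.5 rad).
It fails at once if the beaker or the timer is shifted by more than 25 mm (distance of any of beaker, lab_timer from where it was at the start of the episode above 0.025 m).
It also fails if it takes over 64 s, if anything falls off the work surface, if the arm or the gripper's body presses on something with over 40 N, if the wrist force passes 120 N, or if a joint passes its speed limit or range.

ROBOT

A 6-joint arm with a two-finger parallel gripper is mounted at the origin on a cart in front of the work surface, level with it; the furniture and walls round the work are solid. World frame = base frame: x ahead of the robot, y to its left, z up, the work surface at z = 0. Lengths are in m, angles in rad, forces in N, time in s.
With the tool pointing down it reaches from about 0.35 to 0.85 m from the base axis. Payload 8.1 kg.
Tool frame: the origin (TCP) lies midway between the tips of the shut fingers; the grasp point (between the pads) lies robot.grasp_offset behind it (robot.grasp_offset is the distance from the TCP to the grasp point, in m); z points along the fingers, y is the direction in which the jaws open and shut (so a half turn about z gives the same grasp; the last joint's range is limited). The gripper opens to 93 mm and grips with 3 to 60 N. Pads are 15 mm wide; open, the fingers measure 128 mm over their backs; the gripper's body (75 mm by 188 mm) begins 65 mm behind the grasp point.
Start: joints at [-1.272, 0.13, 1.488, -0, 1.523, -0.085], TCP at [0.225, -0.556, 0.181] pointing down, gripper open.
Joint ranges: [-2.96, 2.96], [-0.89, 2.26], [0.02, 2.5], [-1.34, 4.48], [0, 2.73], [-2.66, 2.66]. Speed limits (rad/s): [2.39, 2.39, 2.79, 3.14, 3.14, 3.14].

INTERFACE

Orientations are given as a rotation vector (axis times angle).
In Python, from plant import robot gives the robot as it stands.
- The arm moves only by the shell command python3 -m handwheel 'ROWS' [OPENING] [FORCE]. ROWS is text: rows parted by semicolons, each of 6 numbers parted by spaces: the shift along the world's x, y, z each as a share of 0.3 m, from -1 to 1, then the turn, a rotation vector about the world's x, y, z each as a share of 45 degrees, from -1 to 1. A call has 1 to 5 rows; each row is the pose to reach, as a shift and turn from the pose commanded when the call began; what a row does not reach only later rows make up. A row lasts 1/10 s, in which the tool goes at most 50 mm and 8.59 degrees, less where a joint would pass 70% of its speed; a pose out of reach is approached as far as the arm can. A call with a number of a shift or a turn outside -1 to 1 is refused whole. A call with a gripper value outside its range is refused whole. OPENING is the closure, from -1 (fully open) to 1 (shut), set as the call begins (- or left out, the last holds). The fingers move at their own pace and stop on an object; FORCE is the grip in N (left out, the last holds). Time passes only in rows, so rows that repeat a pose let the fingers close. It gives the time, the measured TCP pose, the force and the opening at its end, in the units of the state.
- robot.read_state(): the state, without advancing time (a new reading comes with each control period).
- robot.read_camera(name): name is "side" or "top" or "wrist"; returns (picture, depth): 384x512x3 uint8, red, green, blue; 384x512 float32, m along the optical axis (not along the pixel's ray), 0 where there is no reading.
- robot.camera_model(name): a dict with "camera_matrix" (3x3 intrinsics, pixels), "pose" (4x4, takes a point from camera to world coordinates); the wrist camera has in their place "tool_from_camera" (4x4, takes a point from camera to tool coordinates, whose origin is the TCP and whose axes are the flange's). Camera axes: x right, y down, z forward; pixel columns grow to the right and rows downward; lengths in m; the calibration is good to about 2 mm. The wrist camera is an equidistant fisheye: a pixel r from the principal point sees the ray r / f radians off the axis. A picture is of the moment at which its call begins: read the wrist's pose just before it. camera_model takes no time and is no camera call.
- robot.close_job(): hands the job in, once; it reports no verdict.
Trained networks look in the newest picture that a camera, given by its name, has taken for a name from the list of things; names that differ only in an ending like _2 or _b are one class to them, and where a whole thing is asked for, a point or a joint stands for the part that bears it (a point fixed in the world has none). Each returns a list of dicts, best first, with "conf" (0 to 1); they miss things now and then, are a little off and sometimes report something else, mostly with a low value. They report only what shows in the picture. A call takes as long as a camera call. They do not tell look-alikes from the thing itself.
- robot.look_for(camera, query): "rect" ([centre column, centre row, width, height] in pixels, round what is visible of it).
- robot.silhouettes(camera, query): "pixels" (384x512 bool, what is visible of it) and "rect" ([centre column, centre row, width, height] in pixels, round what is visible of it).
- robot.tip_of(camera, query): "at" ([row, column] in pixels: a listed point, or the origin of a listed thing).
The state is a dict: "t": time; "q": joint angles; "dq": joint speeds; "joint_torque": joint torques, N m; "tool_pos": TCP position; "orientation": TCP orientation; "force": force on the tool from outside, world axes, zero at the start; "wrist_torque": the same for the moment, N m; "opening": finger opening in m.
Only numpy, scipy, OpenCV 4.12 (cv2) and the standard library are available. Lean on these libraries where they do the work, as an engineer would, in place of code of your own. Each camera call takes 0.05 s, during which the arm holds its last target.

## Working session

There is one attempt and no reset: what is moved stays moved. The work goes in short steps, Python scripts to look and compute and a shell command to move; the robot and the scene stay as the last step left them, time stands still between calls to the robot, and variables do not carry over. Pictures are saved under pics/ and viewed, and the job is handed in when it is done.

```bash
mkdir -p pics; ls; python3 - <<'E'
from plant import robot
import cv2,numpy as np
print(robot.read_state()); print(robot.grasp_offset)
for c in ['side','top','wrist']:
    p,d=robot.read_camera(c); cv2.imwrite(f'pics/{c}0.png',p[:,:,::-1]); np.savez(f'{c}0.npz',p=p,d=d)
    print(c,robot.camera_model(c))
E
```

```text
pics
{'t': 0.0, 'q': array([-1.27239203e+00,  1.31155364e-01,  1.48925585e+00,  1.39750177e-05,
        1.52296082e+00, -8.54130926e-02]), 'dq': array([ 0.00146618,  0.00072408, -0.00079836,  0.0007058 , -0.00052896,
        0.00085136]), 'joint_torque': array([-2.17400026e-03, -5.59861529e+01, -4.91752052e+01,  7.66516454e-02,
        3.57450102e-02, -1.57617023e-04]), 'tool_pos': array([ 0.22451553, -0.5557491 ,  0.17950381]), 'orientation': array([-3.08218113e+00, -5.98866264e-01,  2.75141028e-04]), 'force': array([ 0.36719538, -0.61987203, -0.00873101]), 'wrist_torque': array([ 0.02958483,  0.02939534, -0.02649205]), 'opening': 0.09278920355524843}
0.0188
side {'camera_matrix': array([[420.5192789 ,   0.        , 258.50811065],
       [  0.        , 420.5192789 , 188.67186848],
       [  0.        ,   0.        ,   1.        ]]), 'pose': array([[ 0.99995391,  0.00311412, -0.0090819 ,  0.53355321],
       [ 0.00929474, -0.55099732,  0.83445525, -0.65529757],
       [-0.00240551, -0.8345012 , -0.55100087,  0.63479715],
       [ 0.        ,  0.        ,  0.        ,  1.        ]])}

[... 271 characters left out ...]
0556806, -0.00171193,  0.11953533],
       [ 0.00264689, -0.17251798, -0.98500281,  1.06654009],
       [ 0.        ,  0.        ,  0.        ,  1.        ]])}
wrist {'camera_matrix': array([[297.31863964,   0.        , 258.28431501],
       [  0.        , 297.31863964, 185.53696281],
       [  0.        ,   0.        ,   1.        ]]), 'tool_from_camera': array([[ 3.43318980e-04, -9.62240868e-01, -2.72199182e-01,
         7.54285281e-02],
       [ 9.99999580e-01,  5.61723508e-04, -7.24449199e-04,
        -1.35246058e-03],
       [ 8.49995305e-04, -2.72198819e-01,  9.62240656e-01,
        -2.03964543e-01],
       [ 0.00000000e+00,  0.00000000e+00,  0.00000000e+00,
         1.00000000e+00]])}
```

View pics/side0.png

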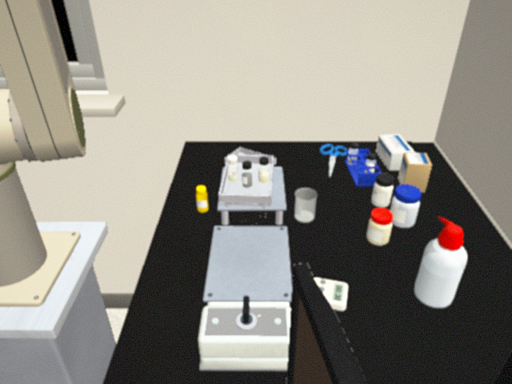

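View pics/top0.png

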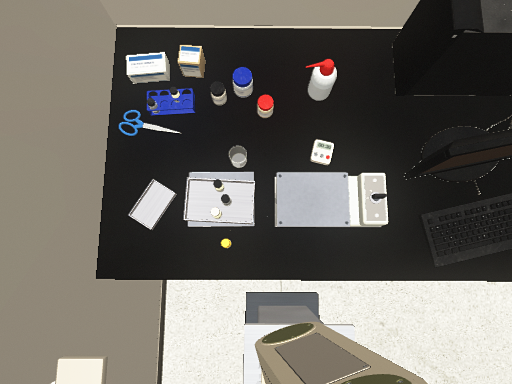

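View pics/wrist0.png

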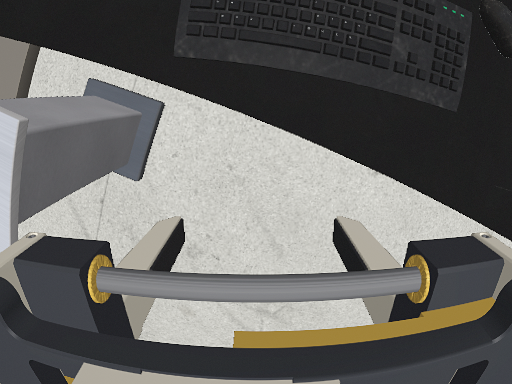

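The side and top pictures show the large tray with 3 vials on the stand (top cols 184-254, rows 177-223). The platform is at cols 275-350, the key at about (377,197), the timer at (321,152) and the beaker at (238,156). The yellow vial at (226,243) and the small tray at (152,204) are decoys.

```bash
cat > h.py <<'E'
import numpy as np,cv2
from plant import robot
def pts(c,d,mask=None):
    m=robot.camera_model(c);K=m['camera_matrix'];T=m['pose']
    v,u=np.nonzero((d>0)&(mask if mask is not None else True))
    z=d[v,u];P=np.c_[(u-K[0,2])/K[0,0]*z,(v-K[1,2])/K[1,1]*z,z]
    return P@T[:3,:3].T+T[:3,3],u,v
def ray(c,u,v,zp):
    m=robot.camera_model(c);K=m['camera_matrix'];T=m['pose']
    r=T[:3,:3]@np.array([(u-K[0,2])/K[0,0],(v-K[1,2])/K[1,1],1]);o=T[:3,3]
    return o+r*(zp-o[2])/r[2]
E
python3 - <<'E'
from h import *
for c in ['top','side']:
    p,d=robot.read_camera(c)
    for q in ['tray','vial_1','vial_2','stand','shaker','key','beaker','lab_timer']:
        for s in robot.silhouettes(c,q):
            P,u,v=pts(c,d,s['pixels'])
            print(c,q,round(s['conf'],2),np.round(s['rect'],0),len(P),end=' ')
            if len(P):
                print(np.round(np.median(P,0),3),'zmax',np.round(np.percentile(P[:,2],[5,95]),3))
                top=P[P[:,2]>P[:,2].max()-0.5]
                if q in('tray','stand','shaker'):
                    zz=P[:,2]; sel=P[np.abs(zz-(0.098 if q=='tray' else .062))<0.006]
                    if len(sel)>20:
                        r=cv2.minAreaRect(sel[:,:2].astype(np.float32)); print('   rect',r,len(sel),'zmed',np.median(sel[:,2]))
            else: print()
    for q in ['tray','tray_tail','deck','platform','key_grip','vial_1','vial_2','beaker']:
        for s in robot.tip_of(c,q):
            z={'tray':.062,'tray_tail':.084,'deck':.062,'platform':.062,'key_grip':.116,'vial_1':.074,'vial_2':.074,'beaker':0}[q]
            print(c,q,round(s['conf'],2),np.round(s['at'],1),np.round(ray(c,s['at'][1],s['at'][0],z),4))
print(robot.read_state()['t'])
E
```

```text
top tray 0.91 [219. 201.  74.  44.] 2579 [0.497 0.232 0.075] zmax [0.071 0.098]
   rect ((0.4962832033634186, 0.22609451413154602), (0.1900382936000824, 0.120236337184906), 87.42493438720703) 310 zmed 0.09779316343208061
top tray 0.64 [151. 205.  44.  48.] 1242 [0.494 0.438 0.009] zmax [0.005 0.024]
top vial_1 0.66 [219. 185.  10.  12.] 123 [0.53  0.225 0.126] zmax [0.076 0.142]
top vial_1 0.65 [226. 246.   9.   5.] 84 [0.379 0.208 0.064] zmax [0.004 0.069]
top vial_1 0.57 [226. 203.   8.  10.] 75 [0.49  0.204 0.138] zmax [0.099 0.142]
top vial_1 0.54 [214. 213.   8.   9.] 74 [0.456 0.229 0.138] zmax [0.116 0.142]
top vial_2 0.66 [219. 185.  10.  12.] 123 [0.53  0.225 0.126] zmax [0.076 0.142]
top vial_2 0.65 [226. 246.   9.   5.] 84 [0.379 0.208 0.064] zmax [0.004 0.069]
top vial_2 0.57 [226. 203.   8.  10.] 75 [0.49  0.204 0.138] zmax [0.099 0.142]
top vial_2 0.54 [214. 213.   8.   9.] 74 [0.456 0.229 0.138] zmax [0.116 0.142]
top stand 0.64 [219. 199.  65.  59.] 687 [0.569 0.226 0.062] zmax [0.059 0.065]
   rect ((0.5057250261306763, 0.22366958856582642), (0.15820929408073425, 0.1
[... 3131 characters left out ...]
8.3 248.2] [ 0.5061 -0.0377  0.062 ]
side key_grip 0.75 [307.8 247.8] [ 0.5114 -0.2085  0.116 ]
side vial_1 0.83 [178.8 231.5] [0.4561 0.2386 0.074 ]
side vial_1 0.66 [206.5 204.6] [0.4023 0.1197 0.074 ]
side vial_1 0.65 [189.7 246.7] [0.4959 0.1893 0.074 ]
side vial_1 0.65 [182.4 264.1] [0.5379 0.2223 0.074 ]
side vial_1 0.62 [299.  329.1] [ 0.6497 -0.1519  0.074 ]
side vial_2 0.83 [178.8 231.5] [0.4561 0.2386 0.074 ]
side vial_2 0.66 [206.5 204.6] [0.4023 0.1197 0.074 ]
side vial_2 0.65 [189.7 246.7] [0.4959 0.1893 0.074 ]
side vial_2 0.65 [182.4 264.1] [0.5379 0.2223 0.074 ]
side vial_2 0.62 [299.  329.1] [ 0.6497 -0.1519  0.074 ]
side beaker 0.77 [216.9 305. ] [0.6398 0.1794 0.    ]
1.85
```

```bash
python3 - <<'E'
from h import *
for c in ['top','side']:
    z=np.load(c+'0.npz');p,d=z['p'],z['d']
    P,u,v=pts(c,d);X,Y,Z=P.T
    col=p[v,u].astype(float)
    for nm,s in dict(rim=(abs(Z-.098)<.005)&(X>.4)&(X<.6)&(Y>.1)&(Y<.35),
                  deckplat=(abs(Z-.062)<.004)&(X>.4)&(X<.62)&(Y>-.3)&(Y<.08)&(col.mean(1)<200),
                  deck=(abs(Z-.062)<.004)&(X>.4)&(X<.62)&(Y>.1)&(Y<.35),
                  console=(abs(Z-.085)<.004)&(X>.4)&(X<.62)&(Y>-.3)&(Y<-.1),
                  grip=(Z>.104)&(Z<.135)&(X>.45)&(X<.57)&(Y>-.3)&(Y<-.15)).items():
        if s.sum()<5: print(c,nm,'none');continue
        Q=P[s]; print(c,nm,s.sum(),np.round(cv2.minAreaRect(Q[:,:2].astype(np.float32))[0],4),np.round(cv2.minAreaRect(Q[:,:2].astype(np.float32))[1:][0],4),cv2.minAreaRect(Q[:,:2].astype(np.float32))[2],'x',np.percentile(Q[:,0],[1,50,99]).round(4),'y',np.percentile(Q[:,1],[1,50,99]).round(4),'z',np.median(Q[:,2]).round(4))
        # edges angle: fit x-min,x-max per y-bin
        if nm!='grip':
            yb=np.arange(Q[:,1].min()+.012,Q[:,1].max()-.012,.005);lo=[];hi=[];yy=[]
            for y in yb:
                k=abs(Q[:,1]-y)<.004
                if k.sum()>1: lo.append(Q[k,0].min());hi.append(Q[k,0].max());yy.append(y)
            if len(yy)>3: print('   lo slope,hi slope',np.polyfit(yy,lo,1).round(3),np.polyfit(yy,hi,1).round(3))
    img=p[:,:,::-1]
    crop=img[165:235,170:400] if c=='top' else img[140:370,190:330]
    cv2.imwrite(f'pics/{c}_crop.png',cv2.resize(crop,None,fx=3.4 if c=='top' else 2.6,fy=3.4 if c=='top' else 2.6,interpolation=cv2.INTER_CUBIC))
E
```

```text
top rim 368 [0.4965 0.2262] [0.1903 0.1205] 87.47887420654297 x [0.4328 0.4926 0.558 ] y [0.13   0.2253 0.3219] z 0.098
   lo slope,hi slope [0.046 0.427] [0.04  0.546]
top deckplat 3676 [ 0.5074 -0.0838] [0.1585 0.3003] 0.39197617769241333 x [0.4283 0.5031 0.5854] y [-0.1733 -0.0348  0.064 ] z 0.0623
   lo slope,hi slope [-0.018  0.428] [0.432 0.597]
top deck 753 [0.5207 0.2248] [0.1903 0.1884] 1.153969645500183 x [0.4264 0.5685 0.6116] y [0.1298 0.2207 0.3172] z 0.0619
   lo slope,hi slope [-0.006  0.428] [-0.138  0.622]
top console 1078 [ 0.506  -0.2084] [0.0712 0.146 ] 89.97695922851562 x [0.4356 0.5003 0.5782] y [-0.2422 -0.2059 -0.1746] z 0.0855
   lo slope,hi slope [-0.028  0.429] [-0.011  0.576]
top grip 67 [ 0.5059 -0.2096] [0.0326 0.0081] 89.4796371459961 x [0.502  0.5047 0.51  ] y [-0.2255 -0.2084 -0.1934] z 0.1266
side rim 477 [0.4973 0.2269] [0.1981 0.1196] 87.46910858154297 x [0.435  0.4969 0.5582] y [0.1284 0.2011 0.3218] z 0.0971
   lo slope,hi slope [0.044 0.428] [-0.045  0.563]
side deckplat 4790 [ 0.5075 -0.0883] [0.16   0.3131] 0.22393707931041718 x [0.4291 0.5019 0.5856] y [-0.1428 -0.0383  0.0639] z 0.0621
   lo slope,hi slope [-0.009  0.428] [0.013 0.587]
side deck 792 [0.5217 0.2239] [0.1911 0.1909] 1.4739245176315308 x [0.4279 0.5645 0.6154] y [0.1293 0.1692 0.3165] z 0.062
   lo slope,hi slope [-0.371  0.552] [-0.13   0.621]
side console 2846 [ 0.5072 -0.21  ] [0.0698 0.1457] 89.80795288085938 x [0.4365 0.5054 0.5763] y [-0.2437 -0.216  -0.1764] z 0.0855
   lo slope,hi slope [-0.006  0.434] [0.09  0.596]
side grip 173 [ 0.5082 -0.2118] [0.0326 0.0097] 88.76698303222656 x [0.5037 0.5089 0.5132] y [-0.2277 -0.2197 -0.1959] z 0.1276
```

View pics/top_crop.png

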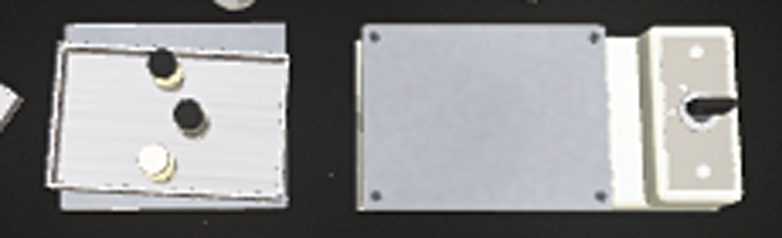

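View pics/side_crop.png

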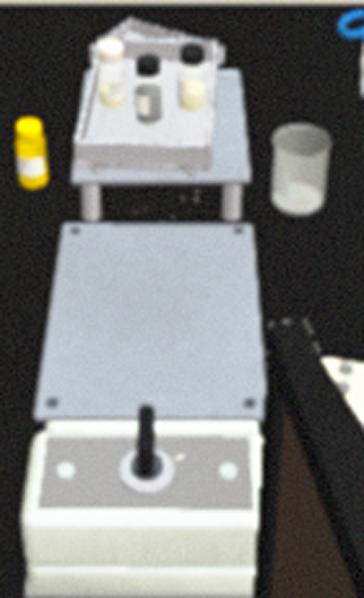

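```bash
python3 - <<'E'
from h import *
from scipy.spatial.transform import Rotation as R
print(R.from_rotvec(robot.read_state()['orientation']).as_matrix().round(3))
for c in ['top','side']:
    z=np.load(c+'0.npz');P,u,v=pts(c,z['d'])
    s=(P[:,2]>.1)&(P[:,2]<.6)&(P[:,0]>.2)&(P[:,0]<.85)
    Q=P[s]
    for y0 in np.arange(-.8,.5,.1):
        k=(Q[:,1]>=y0)&(Q[:,1]<y0+.1)
        if k.any(): print(c,round(y0,1),k.sum(),'x',Q[k,0].min().round(2),Q[k,0].max().round(2),'zmax',Q[k,2].max().round(2))
# desired yaw
st=robot.read_state();M=R.from_rotvec(st['orientation'])
T=R.from_matrix(np.array([[0,1,0],[1,0,0],[0,0,-1.]]))
print(((T*M.inv()).as_rotvec()/np.deg2rad(45)).round(4))
E
```

```text
[[ 0.927  0.374 -0.   ]
 [ 0.374 -0.927 -0.   ]
 [-0.     0.    -1.   ]]
top -0.6 152 x 0.61 0.85 zmax 0.24
top -0.5 816 x 0.59 0.85 zmax 0.31
top -0.4 1440 x 0.57 0.85 zmax 0.35
top -0.3 47 x 0.5 0.51 zmax 0.13
top -0.2 22 x 0.5 0.85 zmax 0.13
top -0.1 1098 x 0.21 0.85 zmax 0.6
top -0.0 1365 x 0.2 0.21 zmax 0.6
top 0.1 46 x 0.43 0.55 zmax 0.14
top 0.2 266 x 0.44 0.56 zmax 0.14
top 0.3 9 x 0.45 0.56 zmax 0.1
side -0.5 1782 x 0.59 0.63 zmax 0.31
side -0.4 4127 x 0.57 0.63 zmax 0.31
side -0.3 155 x 0.5 0.51 zmax 0.13
side -0.2 31 x 0.5 0.85 zmax 0.13
side -0.1 2576 x 0.2 0.85 zmax 0.53
side -0.0 781 x 0.2 0.21 zmax 0.53
side 0.1 123 x 0.48 0.55 zmax 0.14
side 0.2 448 x 0.44 0.56 zmax 0.14
side 0.3 1 x 0.52 0.52 zmax 0.1
[ 0.     -0.      1.5113]
```

```bash
python3 -m handwheel '.1 .12 .07 0 0 .15; .2 .27 .15 0 0 .32; .31 .42 .25 0 0 .48; .41 .57 .33 0 0 .64; .5 .7 .36 0 0 .8' -1 20
```

```text
t: 2.35
tool_pos: [0.3589, -0.3696, 0.2819]
orientation: [2.742, 1.528, 0.001]
force: [0.5, -0.2, 0.5]
opening: 0.0929
```

```bash
python3 -m handwheel '.04 .16 0 0 0 .14; .08 .32 0 0 0 .3; .12 .48 0 0 0 .45; .16 .64 0 0 0 .6; .2 .8 0 0 0 .7113' 0 20 ; python3 -m handwheel '.04 .16 0 0 0 0; .08 .32 0 0 0 0; .12 .48 0 0 0 0; .16 .64 0 0 0 0; .2 .8 0 0 0 0'; python3 -c "
from plant import robot
print(robot.read_state())"
```

```text
t: 2.85
tool_pos: [0.4182, -0.1286, 0.2801]
orientation: [2.216, 2.226, 0.001]
force: [1.6, -0.0, 0.3]
opening: 0.0575
t: 3.35
tool_pos: [0.4782, 0.1116, 0.2802]
orientation: [2.221, 2.221, 0.001]
force: [0.4, -0.5, -0.4]
opening: 0.0464
{'t': 3.35, 'q': array([ 1.25000779e-01, -1.87123507e-01,  1.62021175e+00, -1.15854005e-04,
        1.70755745e+00,  1.24842924e-01]), 'dq': array([ 0.97679459,  0.57844483, -0.49748151, -0.00408514, -0.08390682,
        0.97134387]), 'joint_torque': array([ -4.23727468, -44.8534584 , -46.61118507,   0.40252601,
         0.59426542,  -1.94744021]), 'tool_pos': array([0.47815798, 0.11163794, 0.28015014]), 'orientation': array([2.22080876e+00, 2.22112415e+00, 1.06383386e-03]), 'force': array([ 0.43989183, -0.47028437, -0.36528724]), 'wrist_torque': array([-0.03972266, -0.12707577, -0.0709696 ]), 'opening': 0.04638849314335487}
```

```bash
python3 -m handwheel '.01 .16 0 0 0 0; .03 .32 0 0 0 0; .05 .48 0 0 0 0; .07 .64 0 0 0 0; .07 .83 0 0 0 0' ; python3 -m handwheel '0 0 -.16 0 0 0; 0 0 -.32 0 0 0; 0 0 -.48 0 0 0; 0 0 -.6 0 0 0; 0 0 -.6 0 0 0'; python3 - <<'E'
from h import *
st=robot.read_state();print(st['tool_pos'],st['opening'],st['force'])
for c in ['top','side','wrist']:
    p,d=robot.read_camera(c); cv2.imwrite(f'pics/{c}1.png',p[:,:,::-1])
E
```

```text
t: 3.85
tool_pos: [0.4992, 0.3533, 0.2797]
orientation: [2.222, 2.221, 0.0]
force: [0.3, -0.1, 0.1]
opening: 0.0464
t: 4.35
tool_pos: [0.4946, 0.349, 0.0928]
orientation: [-2.219, -2.219, 0.018]
force: [0.9, 0.2, 0.3]
opening: 0.0466
[0.49456905 0.34896549 0.0927821 ] 0.04655064940868746 [0.87412591 0.15606787 0.31947538]
```

View pics/side1.png

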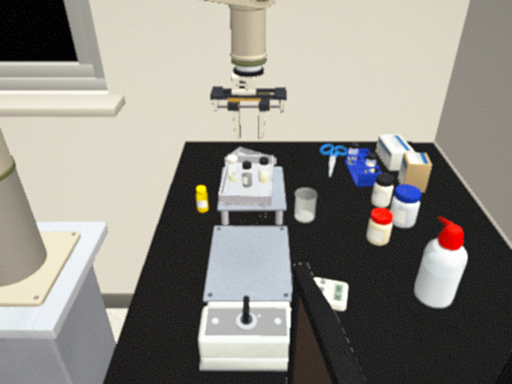

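View pics/wrist1.png

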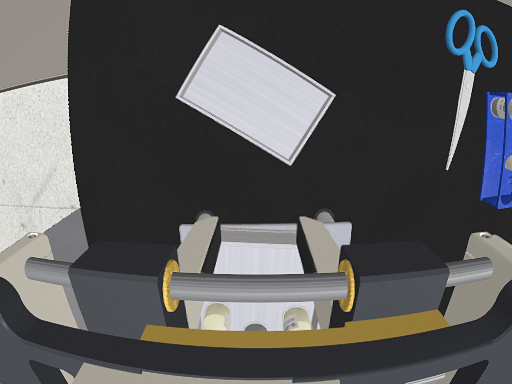

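```bash
cat >> h.py <<'E'
def proj(c,X):
    m=robot.camera_model(c);K=m['camera_matrix'];T=m['pose']
    p=T[:3,:3].T@(np.array(X)-T[:3,3]);p=K@p;return p[:2]/p[2]
def show():
    from scipy.spatial.transform import Rotation as R
    st=robot.read_state();print('t',st['t'],'pos',st['tool_pos'].round(4),'F',st['force'].round(2),'op',round(st['opening'],4),'q',st['q'].round(3))
    print(R.from_rotvec(st['orientation']).as_matrix().round(3).tolist())
E
python3 - <<'E'
from h import *
show(); print(proj('side',robot.read_state()['tool_pos']),proj('side',[.5,.32,.098]))
E
```

```text
t 4.5 pos [0.5003 0.3522 0.1023] F [ 0.61 -0.08  0.74] op 0.0466 q [0.53  0.206 1.548 0.    1.385 0.53 ]
[[0.0, 1.0, 0.002], [1.0, -0.0, 0.001], [0.001, 0.002, -1.0]]
[250.11212968 147.56710824] [249.72006359 154.75027714]
```

View pics/top1.png

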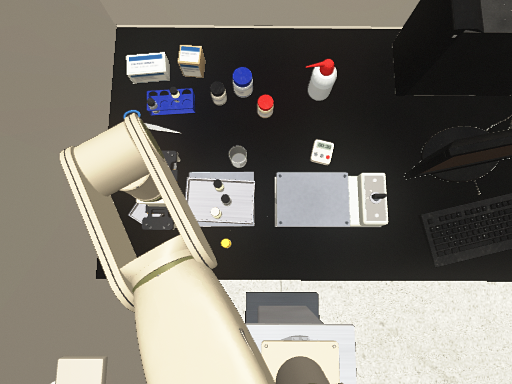

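```bash
python3 -m handwheel '0 0 -.04 0 0 0; 0 0 -.085 0 0 0; 0 0 -.085 0 0 0' ; python3 -m handwheel '0 -.01 0 0 0 0; 0 -.02 0 0 0 0; 0 -.03 0 0 0 0'; python3 -c "
from h import *
show()"
```

```text
t: 4.8
tool_pos: [0.4981, 0.3508, 0.0725]
orientation: [-2.221, -2.221, 0.004]
force: [-1.0, 0.0, -0.2]
opening: 0.0466
t: 5.1
tool_pos: [0.4994, 0.3423, 0.0749]
orientation: [2.221, 2.221, 0.001]
force: [0.3, 0.2, -0.2]
opening: 0.0466
t 5.1 pos [0.4994 0.3423 0.0749] F [ 0.33  0.19 -0.17] op 0.0466 q [ 0.516  0.215  1.589 -0.     1.336  0.516]
[[0.0, 1.0, 0.001], [1.0, -0.0, 0.0], [0.0, 0.001, -1.0]]
```

```bash
python3 -m handwheel '0 -.01 0 0 0 0; 0 -.02 0 0 0 0; 0 -.03 0 0 0 0; 0 -.04 0 0 0 0; 0 -.04 0 0 0 0'; python3 -m handwheel '0 -.01 0 0 0 0; 0 -.02 0 0 0 0; 0 -.03 0 0 0 0; 0 -.04 0 0 0 0; 0 -.04 0 0 0 0'; python3 -c "
from h import *
show()
p,d=robot.read_camera('top'); cv2.imwrite('pics/top2.png',p[:,:,::-1])
p,d=robot.read_camera('side'); cv2.imwrite('pics/side2.png',cv2.resize(p[120:260,150:360,::-1],None,fx=3,fy=3))
"
```

```text
t: 5.6
tool_pos: [0.4991, 0.3301, 0.0743]
orientation: [2.222, 2.221, -0.0]
force: [0.4, 0.7, -1.1]
opening: 0.0468
t: 6.1
tool_pos: [0.4991, 0.318, 0.0743]
orientation: [2.222, 2.221, -0.0]
force: [0.1, 0.0, -0.5]
opening: 0.0463
t 6.1 pos [0.4991 0.318  0.0743] F [ 0.09  0.01 -0.5 ] op 0.0463 q [ 0.481  0.182  1.629 -0.     1.331  0.481]
[[0.0, 1.0, 0.0], [1.0, -0.0, -0.0], [-0.0, 0.0, -1.0]]
```

View pics/side2.png

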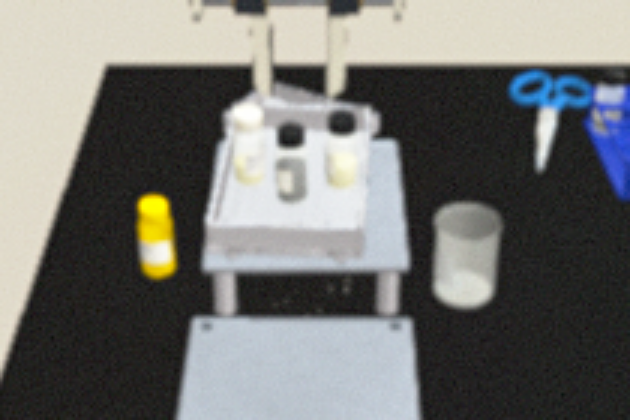

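```bash
cat >> h.py <<'E'
def tray(ymax=.33,ymin=-.2,cams=('side','top')):
    for c in cams:
        p,d=robot.read_camera(c); cv2.imwrite(f'pics/{c}_t{robot.read_state()["t"]:.2f}.png',p[:,:,::-1])
        P,u,v=pts(c,d);X,Y,Z=P.T
        s=(abs(Z-.098)<.005)&(X>.41)&(X<.6)&(Y>ymin)&(Y<ymax)
        Q=P[s]
        if len(Q)<20: print(c,'few');continue
        r=cv2.minAreaRect(Q[:,:2].astype(np.float32))
        k=Q[:,1]<Q[:,1].min()+.012   # front wall
        f=np.polyfit(Q[k,0],Q[k,1],1)
        yy=[];lo=[]
        for y in np.arange(Q[:,1].min()+.01,Q[:,1].max()-.01,.006):
            m=abs(Q[:,1]-y)<.004
            if m.sum()>1: yy.append(y);lo.append(Q[m,0].min())
        print(c,len(Q),'ctr',np.round(r[0],4),np.round(r[1],3),round(r[2],2),'x',Q[:,0].min().round(4),Q[:,0].max().round(4),'y',Q[:,1].min().round(4),Q[:,1].max().round(4),'frontslope',f[0].round(3),'left slope',np.polyfit(yy,lo,1)[0].round(3))
        v=(Z>.12)&(Z<.15)&(X>.42)&(X<.59)&(Y>ymin)&(Y<ymax-.03)
        n,l=cv2.connectedComponents(np.isin(np.arange(d.size),np.ravel_multi_index((np.nonzero(d>0)[0][v],np.nonzero(d>0)[1][v]),d.shape)).reshape(d.shape).astype(np.uint8))
        print('   vial-ish',[(np.round(np.median(P[l[np.nonzero(d>0)]==i],0),3).tolist(),int((l==i).sum())) for i in range(1,n) if (l==i).sum()>10])
E
python3 -c "
from h import *
tray()
show()"
```

```text
side 465 ctr [0.4971 0.2265] [0.195 0.12 ] 87.78 x 0.4344 0.5587 y 0.1271 0.3256 frontslope -0.044 left slope -0.063
   vial-ish [([0.46, 0.226, 0.133], 106), ([0.535, 0.221, 0.133], 117), ([0.497, 0.2, 0.133], 117), ([0.508, -0.197, 0.129], 12)]
top 252 ctr [0.4891 0.0612] [0.519 0.12 ] 87.41 x 0.4323 0.5585 y -0.1997 0.3222 frontslope -0.193 left slope 0.534
   vial-ish [([0.533, 0.226, 0.139], 79), ([0.492, 0.206, 0.139], 80), ([0.506, -0.196, 0.128], 13), ([0.457, 0.232, 0.139], 77)]
t 6.3 pos [0.499  0.3185 0.0743] F [0.26 0.21 0.26] op 0.0465 q [0.481 0.182 1.628 0.    1.331 0.481]
[[0.0, 1.0, 0.0], [1.0, -0.0, 0.0], [0.0, 0.0, -1.0]]h.py:28: RankWarning: Polyfit may be poorly conditioned
  f=np.polyfit(Q[k,0],Q[k,1],1)
```

```bash
python3 -c "
from h import *
p,d=robot.read_camera('wrist'); cv2.imwrite('pics/wrist3.png',p[:,:,::-1])
p,d=robot.read_camera('side'); cv2.imwrite('pics/side3.png',cv2.resize(p[120:200,200:310,::-1],None,fx=7,fy=7,interpolation=cv2.INTER_CUBIC))
P,u,v=pts('side',d)
s=(P[:,1]>.28)&(P[:,1]<.36)&(P[:,0]>.45)&(P[:,0]<.56)&(P[:,2]>.08)&(P[:,2]<.2)
for a,b,c in sorted(zip(v[s],u[s],P[s].round(3).tolist()))[::9]: print(a,b,c)
"
```

```text
122 239 [0.475, 0.313, 0.195]
125 239 [0.475, 0.312, 0.187]
126 234 [0.462, 0.31, 0.185]
126 262 [0.532, 0.309, 0.186]
127 238 [0.472, 0.31, 0.183]
128 233 [0.46, 0.307, 0.181]
128 260 [0.527, 0.31, 0.18]
129 236 [0.467, 0.312, 0.176]
129 263 [0.535, 0.31, 0.177]
130 239 [0.474, 0.311, 0.174]
131 233 [0.459, 0.309, 0.172]
131 260 [0.527, 0.309, 0.172]
132 237 [0.469, 0.307, 0.17]
132 264 [0.537, 0.31, 0.169]
133 259 [0.525, 0.31, 0.166]
134 236 [0.466, 0.31, 0.163]
134 263 [0.535, 0.31, 0.163]
135 259 [0.525, 0.311, 0.16]
136 238 [0.471, 0.308, 0.158]
137 234 [0.461, 0.308, 0.156]
137 261 [0.53, 0.312, 0.154]
138 239 [0.474, 0.311, 0.152]
139 235 [0.464, 0.306, 0.151]
139 262 [0.532, 0.309, 0.15]
140 240 [0.476, 0.314, 0.144]
141 236 [0.466, 0.309, 0.144]
141 263 [0.535, 0.309, 0.144]
142 260 [0.527, 0.308, 0.142]
143 239 [0.473, 0.309, 0.139]
144 236 [0.466, 0.308, 0.136]
144 263 [0.535, 0.311, 0.134]
145 260 [0.527, 0.311, 0.132]
146 239 [0.473, 0.31, 0.129]
147 236 [0.465, 0.306, 0.128]
147 263 [0.535, 0.31, 0.126]
148 261 [0.53, 0.308, 0.124]
149 260 [0.527, 0.31, 0.121]
150 260 [0.527, 0.311, 0.117]
154 231 [0.45, 0.323, 0.098]
155 243 [0.482, 0.317, 0.099]
155 252 [0.506, 0.321, 0.097]
155 261 [0.53, 0.318, 0.099]
155 270 [0.553, 0.318, 0.099]
156 244 [0.485, 0.32, 0.094]
156 253 [0.509, 0.316, 0.096]
156 266 [0.543, 0.317, 0.096]
157 240 [0.474, 0.32, 0.091]
157 249 [0.498, 0.32, 0.091]
157 258 [0.522, 0.317, 0.093]
158 240 [0.474, 0.318, 0.09]
158 249 [0.498, 0.318, 0.089]
158 258 [0.522, 0.317, 0.09]
159 241 [0.477, 0.32, 0.085]
159 250 [0.501, 0.319, 0.086]
159 269 [0.551, 0.317, 0.087]
160 242 [0.479, 0.319, 0.082]
160 251 [0.503, 0.316, 0.084]
160 271 [0.556, 0.316, 0.085]
161 270 [0.554, 0.316, 0.081]
```

View pics/side3.png

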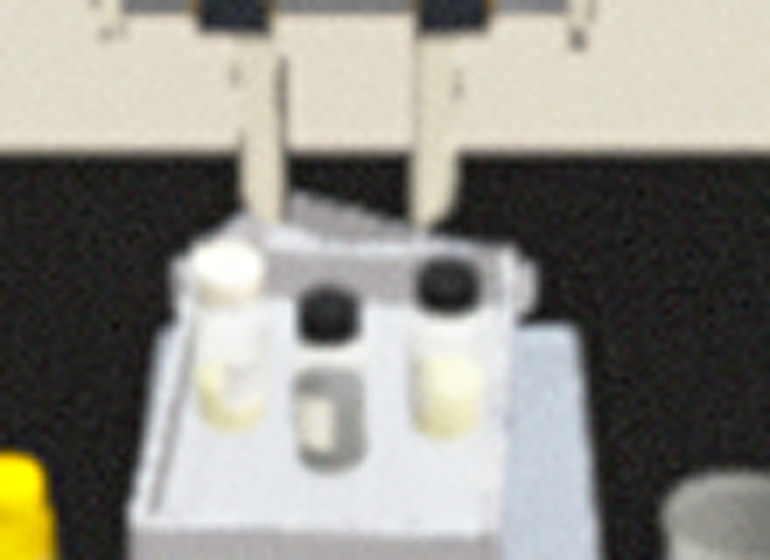

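View pics/wrist3.png

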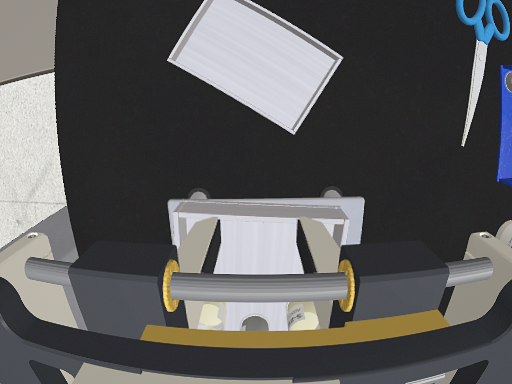

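```bash
python3 -c "
from h import *
p,d=robot.read_camera('side')
P,u,v=pts('side',d)
s=(P[:,1]>.2)&(P[:,1]<.45)&(P[:,0]>.35)&(P[:,0]<.65)&(P[:,2]>.1)
Q=P[s]
for z in np.arange(.1,.36,.01):
    k=(Q[:,2]>=z)&(Q[:,2]<z+.01)&(Q[:,1]>.27)
    if k.any(): print(z.round(2),k.sum(),'x',Q[k,0].min().round(3),Q[k,0].max().round(3),'y',Q[k,1].min().round(3),np.median(Q[k,1]).round(3))
show()
"
```

```text
0.1 1 x 0.498 0.498 y 0.314 0.314
0.11 17 x 0.467 0.532 y 0.306 0.31
0.12 40 x 0.462 0.538 y 0.305 0.31
0.13 40 x 0.463 0.538 y 0.305 0.309
0.14 44 x 0.46 0.537 y 0.305 0.31
0.15 43 x 0.461 0.537 y 0.304 0.309
0.16 51 x 0.461 0.54 y 0.307 0.309
0.17 52 x 0.459 0.54 y 0.305 0.31
0.18 49 x 0.46 0.54 y 0.305 0.309
0.19 16 x 0.415 0.583 y 0.282 0.299
0.2 149 x 0.416 0.585 y 0.28 0.285
0.21 222 x 0.414 0.585 y 0.277 0.285
0.22 245 x 0.41 0.59 y 0.279 0.295
0.23 623 x 0.406 0.594 y 0.28 0.298
0.24 208 x 0.407 0.593 y 0.281 0.298
0.25 96 x 0.46 0.515 y 0.294 0.3
0.26 94 x 0.461 0.515 y 0.294 0.299
0.27 46 x 0.46 0.516 y 0.281 0.284
0.28 127 x 0.459 0.537 y 0.277 0.285
0.29 171 x 0.463 0.537 y 0.278 0.291
0.3 100 x 0.471 0.53 y 0.284 0.291
0.31 96 x 0.457 0.541 y 0.273 0.281
0.32 160 x 0.457 0.541 y 0.274 0.282
0.33 172 x 0.458 0.541 y 0.273 0.282
0.34 152 x 0.461 0.539 y 0.274 0.283
0.35 157 x 0.461 0.539 y 0.274 0.282
t 6.45 pos [0.4991 0.3186 0.0744] F [0.48 0.5  0.31] op 0.0463 q [0.482 0.182 1.628 0.    1.331 0.481]
[[-0.0, 1.0, 0.0], [1.0, 0.0, 0.0], [0.0, 0.0, -1.0]]
```

```bash
cat >> h.py <<'E'
def wpts(d,st):
    from scipy.spatial.transform import Rotation as R
    m=robot.camera_model('wrist');K=m['camera_matrix'];T=m['tool_from_camera']
    v,u=np.nonzero(d>0);z=d[v,u]
    a=(u-K[0,2])/K[0,0];b=(v-K[1,2])/K[1,1];th=np.hypot(a,b)+1e-9
    t=np.tan(th)/th;P=np.c_[a*t*z,b*t*z,z]
    P=P@T[:3,:3].T+T[:3,3]
    return P@R.from_rotvec(st['orientation']).as_matrix().T+st['tool_pos'],P,u,v
E
python3 -c "
from h import *
st=robot.read_state()
p,d=robot.read_camera('wrist')
W,T,u,v=wpts(d,st)
D=np.full(d.shape+(3,),np.nan);D[v,u]=W
for a,b in [(40,260),(120,400),(70,190),(205,260),(212,260),(230,258),(250,260),(201,350),(80,100),(220,355)]: print(a,b,D[a,b].round(4))
"
```

```text
40 260 [0.4998 0.4542 0.0086]
120 400 [ 0.6411  0.3853 -0.0009]
70 190 [0.4401 0.4261 0.0246]
205 260 [0.4996 0.3235 0.0752]
212 260 [0.4995 0.3233 0.089 ]
230 258 [0.4981 0.3034 0.0747]
250 260 [0.4997 0.2861 0.0742]
201 350 [0.571  0.3218 0.0623]
80 100 [0.3384 0.4278 0.0009]
220 355 [0.5771 0.3053 0.0621]
```

```bash
python3 -c "
from h import *
st=robot.read_state()
p,d=robot.read_camera('wrist')
W,T,u,v=wpts(d,st)
D=np.full(d.shape+(3,),np.nan);D[v,u]=T
for r in range(214,275,5): print(r,[ (c,D[r,c].round(3).tolist()) for c in (180,192,205,210,305,312,325,340)])
"
```

```text
214 [(180, [0.006, -0.053, -0.023]), (192, [0.006, -0.045, -0.023]), (205, [0.006, -0.036, -0.022]), (210, [0.006, -0.032, -0.023]), (305, [0.003, 0.031, -0.015]), (312, [0.003, 0.036, -0.015]), (325, [0.004, 0.045, -0.016]), (340, [0.002, 0.057, -0.013])]
219 [(180, [0.0, -0.055, -0.018]), (192, [-0.007, -0.051, -0.0]), (205, [0.003, -0.036, -0.023]), (210, [0.01, -0.029, -0.041]), (305, [0.01, 0.027, -0.041]), (312, [0.003, 0.035, -0.023]), (325, [0.003, 0.044, -0.024]), (340, [0.002, 0.055, -0.022])]
224 [(180, [-0.004, -0.055, -0.017]), (192, [-0.012, -0.051, 0.001]), (205, [0.011, -0.031, -0.05]), (210, [0.01, -0.028, -0.049]), (305, [0.01, 0.026, -0.049]), (312, [0.011, 0.03, -0.05]), (325, [-0.012, 0.05, 0.002]), (340, [-0.001, 0.055, -0.023])]
229 [(180, [-0.008, -0.056, -0.017]), (192, [0.011, -0.037, -0.058]), (205, [0.011, -0.03, -0.057]), (210, [0.011, -0.027, -0.057]), (305, [0.011, 0.025, -0.057]), (312, [0.011, 0.029, -0.057]), (325, [0.011, 0.036, -0.058]), (340, [-0.007, 0.057, -0.018])]
234 [(180, [-0.011, -0.056, -0.018]), (192, [0.01, -0.036, -0.063]), (205, [0.01
[... 1507 characters left out ...]
]), (205, [0.01, -0.024, -0.092]), (210, [0.003, -0.024, -0.08]), (305, [0.0, 0.023, -0.077]), (312, [0.009, 0.023, -0.092]), (325, [0.011, 0.028, -0.094]), (340, [0.033, 0.023, -0.131])]
269 [(180, [0.011, -0.034, -0.099]), (192, [0.01, -0.029, -0.098]), (205, [0.008, -0.024, -0.094]), (210, [0.001, -0.024, -0.082]), (305, [-0.002, 0.023, -0.078]), (312, [0.008, 0.023, -0.094]), (325, [0.01, 0.028, -0.097]), (340, [0.031, 0.023, -0.131])]
274 [(180, [0.032, -0.022, -0.135]), (192, [0.032, -0.019, -0.135]), (205, [0.032, -0.015, -0.136]), (210, [0.032, -0.014, -0.135]), (305, [0.031, 0.012, -0.134]), (312, [0.032, 0.014, -0.135]), (325, [0.032, 0.018, -0.135]), (340, [0.032, 0.022, -0.135])]
```

The side and wrist depth both put the fingertips about 39 mm above the reported TCP, so the fingers are hovering over the tray wall and nothing has been touched. I'll back off and lower by that amount, with the tip at about 0.075.

```bash
python3 -m handwheel '0 .04 0 0 0 0; 0 .1 0 0 0 0; 0 .13 0 0 0 0; 0 .13 0 0 0 0'; python3 -m handwheel '0 0 -.04 0 0 0; 0 0 -.08 0 0 0; 0 0 -.12 0 0 0; 0 0 -.127 0 0 0;  0 0 -.127 0 0 0'; python3 -c "
from h import *
show()
p,d=robot.read_camera('side'); cv2.imwrite('pics/side4.png',cv2.resize(p[120:200,200:310,::-1],None,fx=7,fy=7,interpolation=cv2.INTER_CUBIC))
show()
"
```

```text
t: 6.95
tool_pos: [0.4987, 0.359, 0.0743]
orientation: [-2.219, -2.223, -0.0]
force: [-0.0, -0.5, 0.4]
opening: 0.0462
t: 7.45
tool_pos: [0.4982, 0.3567, 0.0348]
orientation: [-2.222, -2.221, 0.004]
force: [0.3, 0.1, 0.5]
opening: 0.0465
t 7.45 pos [0.4982 0.3567 0.0348] F [0.25 0.07 0.46] op 0.0465 q [0.538 0.278 1.594 0.    1.273 0.538]
[[0.0, 1.0, -0.002], [1.0, -0.0, -0.001], [-0.001, -0.002, -1.0]]
t 7.5 pos [0.4988 0.3571 0.0358] F [0.68 0.18 0.65] op 0.0467 q [ 0.538  0.277  1.593 -0.     1.273  0.538]
[[0.0, 1.0, -0.001], [1.0, -0.0, -0.0], [-0.0, -0.001, -1.0]]
```

View pics/side4.png

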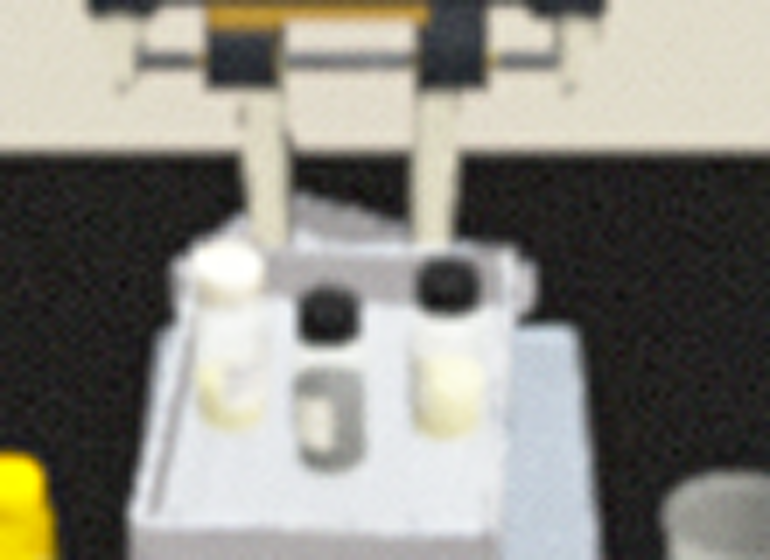

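The fingers now go down behind the tail wall (rows 240+ in the crop are hidden by the rim). Approaching slowly until contact.

```bash
python3 -m handwheel '0 -.015 0 0 0 0; 0 -.03 0 0 0 0; 0 -.045 0 0 0 0; 0 -.06 0 0 0 0; 0 -.07 0 0 0 0'; python3 -m handwheel '0 -.01 0 0 0 0; 0 -.02 0 0 0 0; 0 -.03 0 0 0 0; 0 -.04 0 0 0 0; 0 -.05 0 0 0 0'; python3 -m handwheel '0 -.01 0 0 0 0; 0 -.02 0 0 0 0; 0 -.03 0 0 0 0; 0 -.04 0 0 0 0; 0 -.05 0 0 0 0'; python3 -c "
from h import *
show();tray(ymax=.3,cams=['side']);show()"
```

```text
t: 8.0
tool_pos: [0.4991, 0.3359, 0.0364]
orientation: [2.222, 2.221, 0.0]
force: [-0.2, 0.3, 0.8]
opening: 0.0466
t: 8.5
tool_pos: [0.499, 0.3215, 0.0363]
orientation: [-2.221, -2.222, -0.0]
force: [-1.1, 1.9, 0.1]
opening: 0.0466
t: 9.0
tool_pos: [0.4992, 0.3063, 0.0363]
orientation: [2.221, 2.221, 0.0]
force: [-0.3, 3.3, 0.7]
opening: 0.0465
t 9.0 pos [0.4992 0.3063 0.0363] F [-0.33  3.33  0.7 ] op 0.0465 q [ 0.463  0.205  1.676 -0.     1.26   0.463]
[[0.0, 1.0, 0.0], [1.0, -0.0, 0.0], [0.0, 0.0, -1.0]]
side 507 ctr [0.5016 0.2015] [0.197 0.12 ] 89.71 x 0.4415 0.5615 y 0.103 0.3 frontslope 0.0 left slope 0.004
   vial-ish [([0.465, 0.2, 0.133], 111), ([0.54, 0.198, 0.134], 112), ([0.502, 0.175, 0.133], 117), ([0.508, -0.198, 0.129], 14)]
t 9.05 pos [0.4992 0.3058 0.0363] F [-0.84  0.91  0.33] op 0.0467 q [ 0.462  0.205  1.676 -0.     1.26   0.463]
[[0.0, 1.0, 0.0], [1.0, -0.0, -0.0], [-0.0, 0.0, -1.0]]
```

```bash
python3 -m handwheel '0 -.03 0 0 0 0; .002 -.07 0 0 0 0; .004 -.11 0 0 0 0; .006 -.15 0 0 0 0; .007 -.19 0 0 0 0'; python3 -m handwheel '.001 -.04 0 0 0 0; .003 -.08 0 0 0 0; .004 -.12 0 0 0 0; .006 -.16 0 0 0 0; .007 -.2 0 0 0 0';python3 -c "
from h import *
show();tray(ymax=.2,ymin=-.15,cams=['side']);show()"
```

```text
t: 9.55
tool_pos: [0.5013, 0.2482, 0.0363]
orientation: [2.222, 2.221, 0.0]
force: [0.1, 4.0, 1.0]
opening: 0.0466
t: 10.05
tool_pos: [0.5033, 0.1885, 0.0363]
orientation: [-2.222, -2.221, -0.0]
force: [-0.2, 4.2, 2.2]
opening: 0.0467
t 10.05 pos [0.5033 0.1885 0.0363] F [-0.21  4.2   2.22] op 0.0467 q [0.263 0.081 1.813 0.    1.248 0.263]
[[0.0, 1.0, 0.0], [1.0, -0.0, 0.0], [0.0, 0.0, -1.0]]
side 678 ctr [0.5057 0.0859] [0.12  0.199] 0.0 x 0.4456 0.5658 y -0.0138 0.1855 frontslope -0.001 left slope 0.003
   vial-ish [([0.469, 0.082, 0.134], 140), ([0.546, 0.08, 0.135], 143), ([0.506, 0.057, 0.134], 145)]
t 10.1 pos [0.5033 0.1867 0.036 ] F [ 0.56 -1.37  0.07] op 0.0466 q [ 2.610e-01  8.000e-02  1.814e+00 -1.000e-03  1.248e+00  2.620e-01]
[[0.0, 1.0, -0.0], [1.0, -0.0, -0.002], [-0.002, -0.0, -1.0]]
```

```bash
python3 -m handwheel '0 -.03 0 0 0 0; 0 -.07 0 0 0 0; .001 -.11 0 0 0 0; .002 -.15 0 0 0 0; .003 -.19 0 0 0 0'; python3 -m handwheel '.001 -.04 0 0 0 0; .001 -.08 0 0 0 0; .002 -.12 0 0 0 0; .002 -.15 0 0 0 0; .002 -.17 0 0 0 0';python3 -c "
from h import *
show();tray(ymax=.2,ymin=-.17,cams=['side','top']);show()"
```

```text
t: 10.6
tool_pos: [0.5039, 0.1313, 0.036]
orientation: [-2.221, -2.221, 0.001]
force: [0.0, 2.1, 0.1]
opening: 0.0463
t: 11.1
tool_pos: [0.5046, 0.0804, 0.0361]
orientation: [-2.222, -2.221, 0.0]
force: [-0.3, 2.4, -0.5]
opening: 0.0463
t 11.1 pos [0.5046 0.0804 0.0361] F [-0.33  2.43 -0.5 ] op 0.0463 q [ 0.058  0.011  1.886 -0.     1.245  0.058]
[[0.001, 1.0, -0.0], [1.0, -0.001, -0.0], [-0.0, -0.0, -1.0]]
side 850 ctr [ 0.5072 -0.0237] [0.195 0.12 ] 89.99 x 0.4472 0.5673 y -0.1213 0.0738 frontslope -0.003 left slope 0.003
   vial-ish [([0.474, 0.071, 0.133], 92), ([0.537, 0.071, 0.133], 86), ([0.471, -0.025, 0.135], 179), ([0.546, -0.027, 0.135], 175), ([0.507, -0.05, 0.135], 190)]
top 188 ctr [ 0.5065 -0.0259] [0.119 0.19 ] 0.22 x 0.4467 0.5664 y -0.1211 0.0691 frontslope -0.005 left slope -0.179
   vial-ish [([0.468, -0.011, 0.124], 18)]
t 11.2 pos [0.5048 0.0804 0.0363] F [-0.1   0.69 -0.43] op 0.0463 q [ 5.800e-02  1.100e-02  1.885e+00 -1.000e-03  1.245e+00  5.900e-02]
[[0.001, 1.0, 0.0], [1.0, -0.001, -0.001], [-0.001, 0.0, -1.0]]
```

```bash
python3 -m handwheel '0 -.02 0 0 0 0; 0 -.035 0 0 0 0; 0 -.047 0 0 0 0; 0 -.05 0 0 0 0; 0 -.05 0 0 0 0'; python3 -m handwheel '0 .02 0 0 0 0; 0 .06 0 0 0 0; 0 .1 0 0 0 0; 0 .13 0 0 0 0; 0 .13 0 0 0 0'; python3 -c "
from h import *
show();tray(ymax=.08,ymin=-.17,cams=['side','top'])
p,d=robot.read_camera('side');P,u,v=pts('side',d)
k=(abs(P[:,2]-.062)<.004)&(P[:,0]>.41)&(P[:,0]<.6)&(P[:,1]>-.17)&(P[:,1]<.075)&(p[v,u].mean(1)<205)
print('plat',P[k].min(0),P[k].max(0),np.percentile(P[k],[1,99],axis=0).round(4))
show()"; ls pics
```

```text
t: 11.7
tool_pos: [0.5049, 0.0663, 0.0363]
orientation: [2.221, 2.221, -0.0]
force: [-0.3, 1.1, 0.4]
opening: 0.0467
t: 12.2
tool_pos: [0.5046, 0.1071, 0.0362]
orientation: [-2.219, -2.223, -0.0]
force: [-0.0, -0.2, 0.7]
opening: 0.0466
t 12.2 pos [0.5046 0.1071 0.0362] F [-0.03 -0.23  0.74] op 0.0466 q [0.109 0.023 1.873 0.    1.245 0.108]
[[-0.002, 1.0, -0.0], [1.0, 0.002, 0.0], [0.0, -0.0, -1.0]]
side 842 ctr [ 0.5073 -0.0393] [0.12  0.194] 0.15 x 0.4472 0.5674 y -0.136 0.0574 frontslope 0.0 left slope 0.001
   vial-ish [([0.47, -0.04, 0.135], 180), ([0.546, -0.042, 0.134], 183), ([0.508, -0.065, 0.136], 191)]
top 291 ctr [ 0.5064 -0.0393] [0.119 0.19 ] 0.24 x 0.4465 0.5663 y -0.1342 0.0553 frontslope -0.007 left slope 0.043
   vial-ish [([0.542, -0.034, 0.139], 80), ([0.504, -0.056, 0.139], 79), ([0.47, -0.038, 0.139], 30)]
plat [ 0.42732219 -0.14479689  0.05801918] [0.58763577 0.06717801 0.06525768] [[ 0.4281 -0.1435  0.0585]
 [ 0.5867  0.062   0.0644]]
t 12.35 pos [0.5046 0.1056 0.0361] F [-0.03 -0.59  0.68] op 0.0464 q [ 0.107  0.023  1.873 -0.     1.245  0.106]
[[-0.001, 1.0, -0.0], [1.0, 0.001, -0.0], [-0.0, -0.0, -1.0]]
side0.png
side1.png
side2.png
side3.png
side4.png
side_crop.png
side_t10.10.png
side_t11.15.png
side_t12.25.png
side_t6.25.png
side_t9.05.png
top0.png
top1.png
top2.png
top_crop.png
top_t11.20.png
top_t12.30.png
top_t6.30.png
wrist0.png
wrist1.png
wrist3.png
```

```bash
python3 -m handwheel '0 0 .16 0 0 0; 0 0 .32 0 0 0; 0 0 .48 0 0 0; 0 0 .62 0 0 0; 0 0 .62 0 0 0' -.4; python3 -c "
from h import *
show()
for c in ['top','side']:
    z=np.load(c+'0.npz');P,u,v=pts(c,z['d'])
    s=(P[:,2]>.05)&(P[:,2]<.5)&(P[:,0]>.53)&(P[:,0]<.85)&(P[:,1]<-.25)&(P[:,1]>-.7)
    Q=P[s]
    for y0 in np.arange(-.5,-.25,.02):
        k=(Q[:,1]>=y0)&(Q[:,1]<y0+.02)
        if k.any(): print(c,round(y0,2),k.sum(),'x',Q[k,0].min().round(3),Q[k,0].max().round(3),'z',Q[k,2].min().round(3),Q[k,2].max().round(3))
"
```

```text
t: 12.85
tool_pos: [0.5085, 0.1054, 0.2301]
orientation: [2.217, 2.215, 0.014]
force: [-0.1, -0.7, 1.0]
opening: 0.0653
t 12.85 pos [0.5085 0.1054 0.2301] F [-0.13 -0.74  1.  ] op 0.0653 q [ 0.106 -0.118  1.648 -0.     1.6    0.106]
[[0.001, 1.0, 0.012], [1.0, -0.001, 0.001], [0.001, 0.012, -1.0]]
top -0.5 107 x 0.602 0.85 z 0.063 0.283
top -0.48 141 x 0.598 0.85 z 0.059 0.307
top -0.46 203 x 0.594 0.85 z 0.062 0.308
top -0.44 248 x 0.59 0.85 z 0.056 0.308
top -0.42 250 x 0.586 0.85 z 0.056 0.309
top -0.4 244 x 0.581 0.85 z 0.051 0.34
top -0.38 253 x 0.577 0.85 z 0.055 0.351
top -0.36 274 x 0.573 0.85 z 0.05 0.347
top -0.34 345 x 0.568 0.85 z 0.056 0.347
top -0.32 492 x 0.566 0.85 z 0.056 0.322
side -0.46 308 x 0.595 0.619 z 0.289 0.308
side -0.44 674 x 0.591 0.632 z 0.258 0.308
side -0.42 800 x 0.586 0.634 z 0.224 0.308
side -0.4 843 x 0.582 0.63 z 0.192 0.307
side -0.38 868 x 0.578 0.624 z 0.162 0.308
side -0.36 871 x 0.574 0.623 z 0.131 0.308
side -0.34 1174 x 0.569 0.61 z 0.096 0.307
side -0.32 385 x 0.567 0.587 z 0.083 0.308
```

```bash
python3 -c "
from h import *
p=cv2.imread('pics/top0.png');cv2.imwrite('pics/topmon.png',cv2.resize(p[100:260,340:512],None,fx=4,fy=4,interpolation=cv2.INTER_CUBIC)[:600])"
```

```text
(no output)
```

View pics/topmon.png

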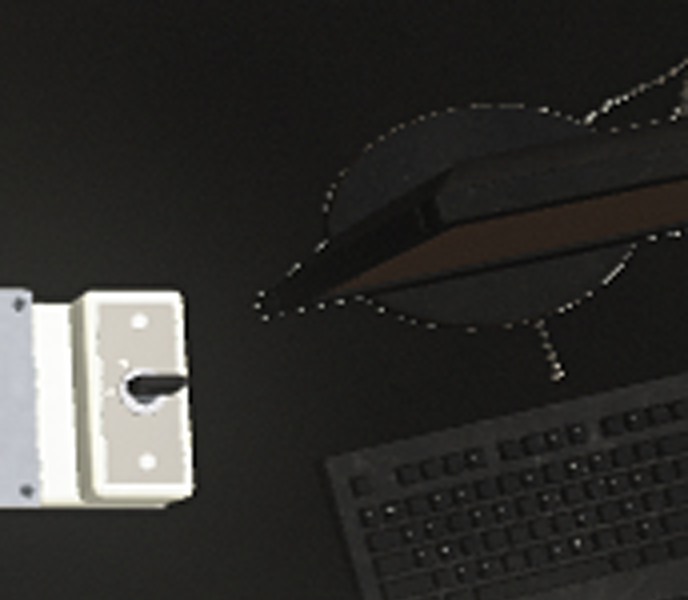

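```bash
python3 -m handwheel '0 -.13 0 0 0 0; 0 -.28 0 0 0 0; 0 -.43 0 0 0 0; 0 -.58 0 0 0 0; 0 -.7 0 0 0 0'; python3 -m handwheel '0 -.1 0 0 0 0; 0 -.2 0 0 0 0; 0 -.28 0 0 0 0; 0 -.35 0 0 0 0; 0 -.35 0 0 0 0';  python3 -m handwheel '0 0 0 0 0 0;0 0 0 0 0 0';python3 -c "
from h import *
show()
st=robot.read_state()
p,d=robot.read_camera('wrist'); cv2.imwrite('pics/wrist5.png',p[:,:,::-1])
W,T,u,v=wpts(d,st)
k=(W[:,2]>.104)&(W[:,2]<.14)&(abs(W[:,0]-.507)<.04)&(abs(W[:,1]+.21)<.04)
print(k.sum(),W[k].min(0).round(4),W[k].max(0).round(4),np.median(W[k],0).round(4)); 
if k.sum()>5:print(cv2.minAreaRect(W[k][:,:2].astype(np.float32)))
k=(W[:,2]>.08)&(W[:,2]<.09)&(abs(W[:,0]-.507)<.1)&(abs(W[:,1]+.21)<.06)
print('console',cv2.minAreaRect(W[k][:,:2].astype(np.float32)))
# fingers
k=(abs(T[:,0])<.012)&(abs(T[:,1])<.06)&(T[:,2]<-.0)&(T[:,2]>-.1)
print('finger tip z tool max',np.percentile(T[k][:,2],[99,99.8,100]))
"
```

```text
t: 13.35
tool_pos: [0.5039, -0.1072, 0.2214]
orientation: [-2.223, -2.22, 0.001]
force: [1.6, 0.2, 0.8]
opening: 0.0651
t: 13.85
tool_pos: [0.5038, -0.2121, 0.2211]
orientation: [-2.225, -2.217, 0.002]
force: [-0.1, -0.4, -0.0]
opening: 0.0648
t: 14.05
tool_pos: [0.5046, -0.2088, 0.2218]
orientation: [-2.221, -2.221, -0.0]
force: [-0.4, -0.1, -0.6]
opening: 0.0655
t 14.05 pos [ 0.5046 -0.2088  0.2218] F [-0.38 -0.09 -0.58] op 0.0655 q [-0.486 -0.029  1.578  0.     1.593 -0.487]
[[-0.0, 1.0, -0.0], [1.0, 0.0, 0.001], [0.001, -0.0, -1.0]]
342 [ 0.5024 -0.2245  0.1049] [ 0.512  -0.1906  0.1307] [ 0.5067 -0.2054  0.128 ]
((0.5072336196899414, -0.20750749111175537), (0.009630970656871796, 0.03388847038149834), 0.16831707954406738)
console ((0.5071170926094055, -0.20652872323989868), (0.06974976509809494, 0.14765724539756775), 89.94180297851562)
finger tip z tool max [-0.03927162 -0.03796731 -0.03751874]
```

View pics/wrist5.png

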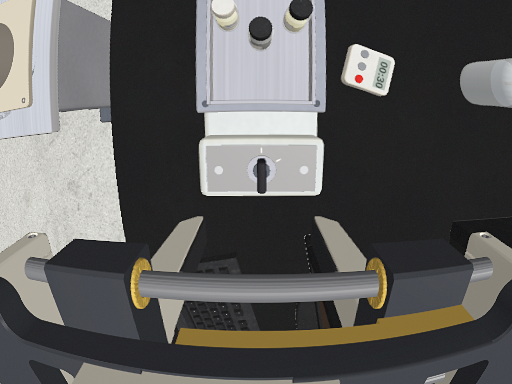

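```bash
python3 -m handwheel '.008 -.002 -.1 0 0 0; .008 -.002 -.22 0 0 0; .008 -.002 -.32 0 0 0; .008 -.002 -.36 0 0 0; .008 -.002 -.36 0 0 0';  python3 -m handwheel '0 0 -.04 0 0 0;0 0 -.09 0 0 0; 0 0 -.13 0 0 0; 0 0 -.157 0 0 0; 0 0 -.157 0 0 0';python3 -c "
from h import *
show()
p,d=robot.read_camera('side'); cv2.imwrite('pics/side6.png',cv2.resize(p[200:384,180:330,::-1],None,fx=3.2,fy=3.2,interpolation=cv2.INTER_CUBIC))
show()
"
```

```text
t: 14.6
tool_pos: [0.5059, -0.2088, 0.1124]
orientation: [-2.218, -2.22, 0.002]
force: [-0.3, -0.1, -0.1]
opening: 0.0647
t: 15.1
tool_pos: [0.506, -0.2096, 0.0653]
orientation: [-2.22, -2.219, 0.001]
force: [0.2, -0.4, -0.2]
opening: 0.065
t 15.1 pos [ 0.506  -0.2096  0.0653] F [ 0.24 -0.44 -0.22] op 0.065 q [-0.486  0.078  1.759  0.     1.307 -0.486]
[[0.0, 1.0, -0.002], [1.0, -0.0, 0.001], [0.001, -0.002, -1.0]]
t 15.15 pos [ 0.5066 -0.2099  0.0663] F [-0.41  0.03 -0.39] op 0.0648 q [-0.486  0.077  1.758 -0.     1.308 -0.486]
[[0.0, 1.0, -0.001], [1.0, -0.0, 0.001], [0.001, -0.001, -1.0]]
```

View pics/side6.png

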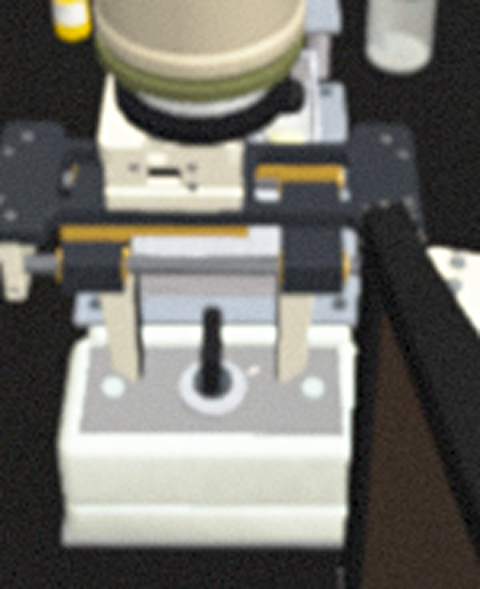

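```bash
python3 -m handwheel '0 0 0 0 0 0;0 0 0 0 0 0;0 0 0 0 0 0;0 0 0 0 0 0;0 0 0 0 0 0' 1 20;  python3 -m handwheel '0 0 0 0 0 0;0 0 0 0 0 0;0 0 0 0 0 0';python3 -c "
from h import *
show()
p,d=robot.read_camera('side'); cv2.imwrite('pics/side7.png',cv2.resize(p[200:384,180:330,::-1],None,fx=3.2,fy=3.2,interpolation=cv2.INTER_CUBIC))
"
```

```text
t: 15.65
tool_pos: [0.5073, -0.2102, 0.0674]
orientation: [2.221, 2.221, 0.0]
force: [-0.9, 0.8, -0.4]
opening: 0.0296
t: 15.95
tool_pos: [0.5076, -0.2101, 0.0671]
orientation: [2.221, 2.221, 0.001]
force: [3.0, 0.2, 0.8]
opening: 0.0097
t 15.95 pos [ 0.5076 -0.2101  0.0671] F [3.02 0.21 0.78] op 0.0097 q [-0.486  0.077  1.757  0.     1.307 -0.486]
[[0.0, 1.0, 0.001], [1.0, -0.0, -0.0], [-0.0, 0.001, -1.0]]
```

View pics/side7.png

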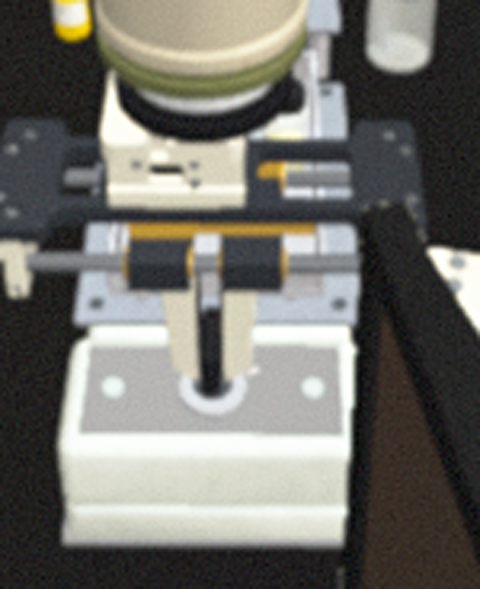

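The key is pinched (opening 9.7 mm matches the grip's 10 mm thickness). Turning clockwise.

```bash
python3 -m handwheel '0 0 0 0 0 -.1;0 0 0 0 0 -.25;0 0 0 0 0 -.4;0 0 0 0 0 -.55;0 0 0 0 0 -.7';  python3 -m handwheel '0 0 0 0 0 -.15;0 0 0 0 0 -.3;0 0 0 0 0 -.45;0 0 0 0 0 -.6;0 0 0 0 0 -.7';python3 -c "
from h import *
show();print(robot.read_state()['wrist_torque'])"
```

```text
t: 16.5
tool_pos: [0.5072, -0.2101, 0.0672]
orientation: [-2.745, -1.529, -0.0]
force: [1.0, 0.8, -0.5]
opening: 0.0098
t: 17.0
tool_pos: [0.507, -0.2097, 0.0671]
orientation: [-3.056, -0.726, 0.0]
force: [-0.3, 0.5, 1.6]
opening: 0.0097
t 17.0 pos [ 0.507  -0.2097  0.0671] F [-0.31  0.49  1.6 ] op 0.0097 q [-0.486  0.076  1.757  0.     1.308  0.618]
[[0.893, 0.45, -0.0], [0.45, -0.893, 0.001], [-0.0, -0.001, -1.0]]
[0.31622314 0.04320888 0.08034621]
```

```bash
python3 -m handwheel '0 0 0 0 0 -.05;0 0 0 0 0 -.08;0 0 0 0 0 -.08;0 0 0 0 0 -.08;0 0 0 0 0 -.08';python3 -c "
from h import *
show();print(robot.read_state()['wrist_torque'])
p,d=robot.read_camera('side'); cv2.imwrite('pics/side8.png',cv2.resize(p[200:384,180:330,::-1],None,fx=3.2,fy=3.2,interpolation=cv2.INTER_CUBIC))"
```

```text
t: 17.5
tool_pos: [0.507, -0.2097, 0.0671]
orientation: [-3.075, -0.638, 0.0]
force: [-2.1, 4.1, 3.5]
opening: 0.01
t 17.5 pos [ 0.507  -0.2097  0.0671] F [-2.13  4.07  3.48] op 0.01 q [-0.486  0.076  1.758  0.     1.308  0.675]
[[0.917, 0.398, -0.0], [0.398, -0.917, 0.001], [-0.0, -0.001, -1.0]]
[0.86362788 0.31664067 0.04911985]
```

View pics/side8.png

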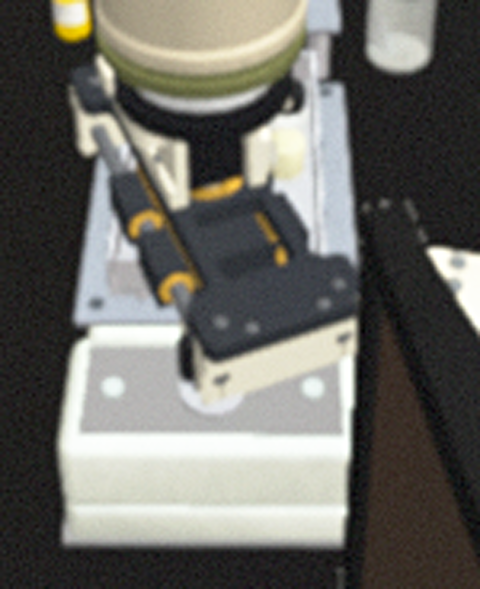

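```bash
python3 -m handwheel '0 0 0 0 0 0;0 0 0 0 0 0;0 0 0 0 0 0;0 0 0 0 0 0;0 0 0 0 0 0' -.3; python3 -m handwheel '0 0 0 0 0 0;0 0 0 0 0 0;0 0 0 0 0 0;0 0 0 0 0 0;0 0 0 0 0 0'; python3 -m handwheel '0 0 .05 0 0 0;0 0 .15 0 0 0;0 0 .3 0 0 0;0 0 .45 0 0 0;0 0 .5 0 0 0'
```

```text
t: 18.05
tool_pos: [0.5074, -0.2104, 0.0672]
orientation: [3.076, 0.637, 0.001]
force: [-0.3, 0.5, 1.1]
opening: 0.0452
t: 18.55
tool_pos: [0.5072, -0.2101, 0.0671]
orientation: [3.076, 0.637, 0.0]
force: [-0.3, 0.0, 1.1]
opening: 0.0601
t: 19.05
tool_pos: [0.5095, -0.2114, 0.2246]
orientation: [3.07, 0.636, 0.011]
force: [0.4, -0.2, 0.5]
opening: 0.0606
```

```bash
python3 -m handwheel '0 0 .04 0 0 0;-.1 0 .04 0 0 0;-.2 0 .04 0 0 0;-.3 0 .04 0 0 0;-.3 0 .04 0 0 0'; python3 -m handwheel '0 0 0 0 0 0;0 0 0 0 0 0;0 0 0 0 0 0;0 0 0 0 0 0;0 0 0 0 0 0'; python3 -c "
from h import *
show();tray(ymax=.08,ymin=-.17)
for c in ['side','top']:
    p,d=robot.read_camera(c);cv2.imwrite(f'pics/{c}9.png',p[:,:,::-1]);P,u,v=pts(c,d);Z=P[:,2]
    k=(Z>.104)&(Z<.135)&(abs(P[:,0]-.507)<.04)&(abs(P[:,1]+.21)<.04)
    if k.sum()>5: print(c,'key',cv2.minAreaRect(P[k][:,:2].astype(np.float32)))
    for q in ['beaker','lab_timer']:
        for s in robot.silhouettes(c,q)[:1]:
            Q,_,_=pts(c,d,s['pixels']); print(c,q,round(s['conf'],2),np.median(Q,0).round(3))
"
```

```text
t: 19.55
tool_pos: [0.4143, -0.2098, 0.2282]
orientation: [-3.075, -0.635, 0.003]
force: [1.0, 0.2, -1.1]
opening: 0.0605
t: 20.05
tool_pos: [0.4174, -0.21, 0.2289]
orientation: [-3.076, -0.638, 0.001]
force: [0.7, 0.0, 0.2]
opening: 0.0606
t 20.05 pos [ 0.4174 -0.21    0.2289] F [0.74 0.05 0.21] op 0.0606 q [-0.576 -0.25   1.766  0.     1.626  0.586]
[[0.918, 0.398, -0.0], [0.398, -0.918, 0.0], [-0.0, -0.001, -1.0]]
side 839 ctr [ 0.5074 -0.0382] [0.12  0.194] 0.0 x 0.4475 0.5673 y -0.1352 0.0588 frontslope 0.002 left slope 0.005
   vial-ish [([0.47, -0.04, 0.134], 184), ([0.546, -0.042, 0.135], 182), ([0.508, -0.065, 0.135], 190)]
top 423 ctr [ 0.5066 -0.0393] [0.12 0.19] 0.16 x 0.4465 0.5665 y -0.1342 0.0554 frontslope -0.009 left slope -0.006
   vial-ish [([0.543, -0.034, 0.139], 79), ([0.504, -0.056, 0.139], 81), ([0.467, -0.032, 0.139], 77)]
side key ((0.5081853270530701, -0.2117381989955902), (0.03334921970963478, 0.0096758883446455), 88.97590637207031)
side beaker 0.86 [0.636 0.162 0.047]
side lab_timer 0.71 [ 0.675 -0.082  0.017]
top key ((0.5057806372642517, -0.20964638888835907), (0.03322425112128258, 0.008331304416060448), 89.87935638427734)
top beaker 0.9 [0.646 0.178 0.025]
top lab_timer 0.97 [ 0.659 -0.078  0.017]
```

View pics/side9.png

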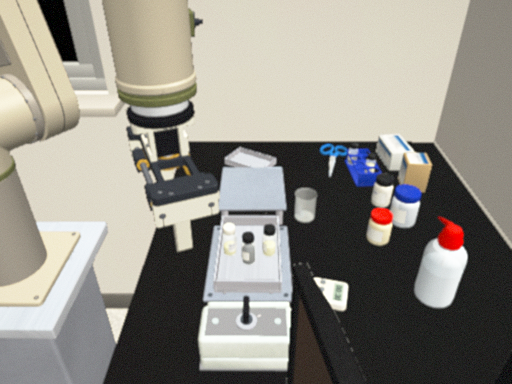

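View pics/top9.png

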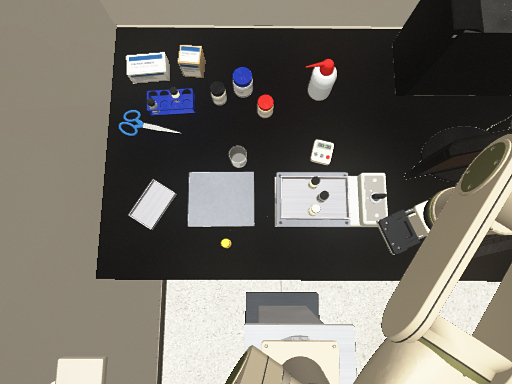

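The side picture shows the tray squarely on the platform (cols 213-285, rows 220-292) with three upright vials. The key is back at rest (col 246, row 312), and the beaker and timer haven't moved.

```bash
python3 -c "
from plant import robot
print(robot.close_job())"
```

```text
the job is handed in; nothing more can be done
None
```

The tray is on the shaker's platform, the start key has been turned and sprung back, and I handed the job in at about t = 20 s.

- **Tray:** I pushed it on its tail wall with two fingers, level across the gap. It finished about 1–2 mm from the platform's centre by both fixed cameras and square within about 0.01 rad. All three vials stand upright in it.
- **Key:** I pinched it at 9.7 mm opening and turned the gripper clockwise by about 1.16 rad. That angle comes from the gripper pose, as the key's joint angle cannot be read directly. After release, the pictures show it back at rest, within about 0.02 rad.
- **Bystanders:** The timer showed no shift beyond measurement noise (1–3 mm). The beaker is unchanged from the side view; the top view gave no outline before the move to compare with.

**Disagreements:**
- The fingertips sit about 38–39 mm above the reported TCP, seen in both side and wrist depth. My first approach therefore passed over the tail wall without touching it, and I corrected for this afterwards.
- The cameras differed by up to about 4 mm on the key's position.

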